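Put the mixed-up lids back on their own storage jars

TASK

The lids of the three storage jars got mixed up after the washing-up: every jar is wearing a lid of another colour. Put each lid back on the jar of its own colour, fully seated in the mouth, using the empty cork mat or any free bit of table to park a lid on the way. It is stoneware, so set the lids down gently rather than dropping them, leave the jars standing where they are, and don't disturb the fruit stand, the mug or the tumbler.

Things in the scene. Friction and masses are not known exactly. Their poses are not given: they have to be found in the camera images.
- lid_blue_knob (a point): blue stoneware lid, 100 mm wide, 8 mm thick, ~0.2 kg, now on a jar of another colour; below it a tapered collar, 14 mm deep, 60 mm wide at its foot, 72 at its top; on top a round knob to grip: stem 22 mm wide, 12 tall, then head 30 mm wide, 24 tall. Point: centre of the knob's grip, 10 mm below its top, 26 above the lid's top face, 48 above the collar's foot; z up
- lid_mustard_knob (a point): mustard-yellow stoneware lid, 100 mm wide, 8 mm thick, ~0.2 kg, now on a jar of another colour; below it a tapered collar, 14 mm deep, 60 mm wide at its foot, 72 at its top; on top a round knob to grip: stem 22 mm wide, 12 tall, then head 30 mm wide, 24 tall. Point: centre of the knob's grip, 10 mm below its top, 26 above the lid's top face, 48 above the collar's foot; z up
- lid_green_knob (a point): green stoneware lid, 100 mm wide, 8 mm thick, ~0.2 kg, now on a jar of another colour; below it a tapered collar, 14 mm deep, 60 mm wide at its foot, 72 at its top; on top a round knob to grip: stem 22 mm wide, 12 tall, then head 30 mm wide, 24 tall. Point: centre of the knob's grip, 10 mm below its top, 26 above the lid's top face, 48 above the collar's foot; z up
- jar_blue_mouth (a point): blue stoneware storage jar, loose, full and heavy (1.6 kg), body 128 mm wide, 108 mm high, its shoulder showing round the lid; mouth 84 mm wide inside, 94 outside. All jars and lids are of one size. Point: centre of the mouth, level with the rim; z up. With a lid fully seated, the lid's knob point is 34 mm above this point
- jar_mustard_mouth (a point): mustard-yellow stoneware storage jar, loose, full and heavy (1.6 kg), body 128 mm wide, 108 mm high, its shoulder showing round the lid; mouth 84 mm wide inside, 94 outside. All jars and lids are of one size. Point: centre of the mouth, level with the rim; z up. With a lid fully seated, the lid's knob point is 34 mm above this point
- jar_green_mouth (a point): green stoneware storage jar, loose, full and heavy (1.6 kg), body 128 mm wide, 108 mm high, its shoulder showing round the lid; mouth 84 mm wide inside, 94 outside. All jars and lids are of one size. Point: centre of the mouth, level with the rim; z up. With a lid fully seated, the lid's knob point is 34 mm above this point
- mat: an empty round cork mat, 120 mm across, 8 mm thick, fixed to the table, clear of the jars: a free spot where a lid may be set down. Origin at the centre of its underside, on the table
- fruit_stand: bystander: white footed dish, 184 mm across, with three oranges, 160 mm high in all. Origin at the centre of its foot
- mug: bystander: white mug, 82 mm across, 85 mm high, handle on its +y side. Origin at the centre of its underside
- tumbler: bystander: amber glass tumbler, 68 mm across, 88 mm high. Origin at the centre of its underside
Things that resemble listed ones, but are neither listed nor needed, are in the scene too. What is shaped like the part that bears lid_mustard_knob but red is not meant.

How it is judged:
By the outcome, as a careful person would: the job done as asked, in the order asked, and still so for the second after the job is handed in, with the robot touching nothing.
It also fails if it takes over 99 s, if anything falls off the work surface, if the arm or the gripper's body presses on something with over 40 N, if the wrist force passes 120 N, or if a joint passes its speed limit or range.

ROBOT

A 6-joint arm with a two-finger parallel gripper is mounted at the origin on the work surface. World frame = base frame: x ahead of the robot, y to its left, z up, the work surface at z = 0. Lengths are in m, angles in degrees, forces in N, time in s.
With the tool pointing down it reaches from about 0.375 to 0.9 m from the base axis. Payload 3.1 kg.
Tool frame: the origin (TCP) lies at the very end of the fingers, on their centre line; the grasp point (between the pads) lies 19 mm behind it; z points along the fingers, y is the line along which they close (so a half turn about z gives the same grasp; the last joint's range is limited). The gripper opens to 87 mm and grips with 3 to 60 N. Pads are 19 mm wide; open, the fingers measure 117 mm over their backs; the gripper's body (75 mm by 190 mm) begins 51 mm behind the grasp point.
Start: joints at [-77.206, 30.224, 82.088, -0, 67.689, -10.227], TCP at [0.244, -0.575, 0.223] pointing down, gripper open.
Joint ranges: [-176.69, 176.69], [-43.24, 126.21], [12.49, 139.97], [-82, 262], [0, 151.66], [-163.58, 163.58]. Speed limits (degrees/s): [159.86, 159.86, 180, 180, 180, 180].

INTERFACE

Orientations are given as a 3x3 rotation matrix whose columns are the frame's x, y, z axes.
In Python, from rig import * gives the robot as it stands.
- The arm moves only by the tool jog_arm, never from a script. Its arguments are lists of equal length, an entry for each row: "delta_pos": the shift along the world's x, y, z in cm, a list of three; "turn": the turn about the world's z in degrees; "grip": the closure, from 0 (fully open) to 1 (shut). In form: {"delta_pos": [[x, y, z], ...], "turn": [turn, ...], "grip": [grip, ...]}. A call has 1 to 12 rows; each row is the pose to reach, as a shift and turn from the pose commanded when the call began; what a row does not reach only later rows make up. A row lasts 1/8 s, in which the tool goes at most 62.5 mm and 10.7 degrees, less where a joint would pass 70% of its speed; a pose out of reach is approached as far as the arm can. A call with a gripper value outside its range is refused whole. The fingers move at their own pace and stop on an object; the grip force is fixed at half the most. Time passes only in rows, so rows that repeat a pose let the fingers close. It gives the time, the measured TCP pose, the force, the opening and the grip force at its end, in the units of the state.
- read_state(): the state, without advancing time (a new reading comes with each control period).
- capture(name): name is "scene" or "top"; returns a dict with "color" (420x560x3 uint8, blue, green, red), "fovy" (degrees; the focal length in pixels is half the picture's height over the tangent of half this angle, whatever the lens; pixels are square), "cx", "cy" (the principal point, pixels), "camera_from_world" (4x4, takes a point from world to camera coordinates). Camera axes: x right, y up, looking along -z (the intrinsics and any distortion apply to the point x, -y, -z); pixel columns grow to the right and rows downward; lengths in m; the calibration is good to about 2 mm. A picture is of the moment at which its call begins. There is no depth.
- hand_in(): hands the job in; it is judged then, once.
The state is a dict: "time_s": time; "joint_positions": joint angles; "qvel": joint speeds; "tau": joint torques, N m; "position": TCP position; "tcp_rot": TCP orientation; "force": force on the tool from outside, world axes, zero at the start; "moment": the same for the moment, N m; "opening": opening from 0.0 (shut) to 1.0 (fully open); "grasp_force": force on a finger pad.
Only numpy, scipy, OpenCV 4.12 (cv2) and the standard library are available. Lean on these libraries where they do the work, as an engineer would, in place of code of your own. Each camera call takes 0.05 s, during which the arm holds its last target. There are 200 camera calls.

## Working session

There is one attempt and no reset: what is moved stays moved. The work goes in short steps, Python scripts to look and compute and a tool call to move; the robot and the scene stay as the last step left them, time stands still between calls to the robot, and variables do not carry over. Pictures are saved under pics/ and viewed, at most 14 in all, crops included, and the job is handed in when it is done.

Besides the shell and the picture viewer there is one more tool, called after "Emit:" as name(argument=value, ...) on one line, values as JSON. jog_arm: Moves the arm, as the interface text tells. Its arguments: {"type":"object","properties":{"delta_pos":{"type":"array"},"turn":{"type":"array"},"grip":{"type":"array"}},"required":["delta_pos","turn","grip"]}

```bash
mkdir -p pics; ls
python3 - <<'E'
from rig import *
import cv2
for n in("scene","top"):
    c=capture(n); cv2.imwrite(f"pics/{n}0.png",c["color"]); print(n,c["fovy"],c["cx"],c["cy"],c["camera_from_world"].tolist() if hasattr(c["camera_from_world"],'tolist') else c["camera_from_world"],[k for k in c])
s=read_state(); print(s["time_s"],s["position"],s["tcp_rot"],s["opening"])
E
```

```text
pics
scene 42.650602789118686 294.1799482964154 214.22172860114685 [[0.6060233004744056, 0.7954226900115823, 0.006205118600532685, -0.39490484610355875], [-0.5972895649562261, 0.44988838596778635, 0.663962058980558, 0.2448909963879379], [0.5253388762280119, -0.4060827309625938, 0.74774051698263, -1.647026882165861], [0.0, 0.0, 0.0, 1.0]] ['color', 'fovy', 'cx', 'cy', 'camera_from_world']
top 56.197305902520725 282.0378716489404 209.92243414368897 [[0.003231746756127411, -0.9999271789960956, 0.011627231734766777, 0.07145243931106929], [0.9884745917518903, 0.0049541276491249855, 0.15130577675743254, -0.5670861203548535], [-0.1513523613090926, 0.011004241189009063, 0.9884186205257446, -0.9864342622255474], [0.0, 0.0, 0.0, 1.0]] ['color', 'fovy', 'cx', 'cy', 'camera_from_world']
0.1 [ 0.24430344 -0.57455754  0.22167903] [[ 9.20352223e-01  3.91090282e-01 -4.20274202e-04]
 [ 3.91090349e-01 -9.20350349e-01  1.89048450e-03]
 [ 3.52550608e-04 -1.90427680e-03 -9.99998125e-01]] 0.9991446285306579
```

View pics/scene0.png

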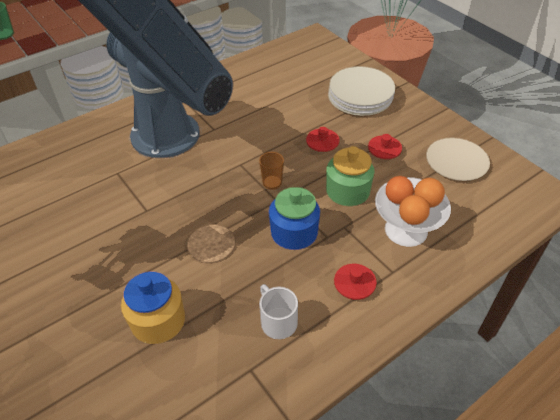

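View pics/top0.png

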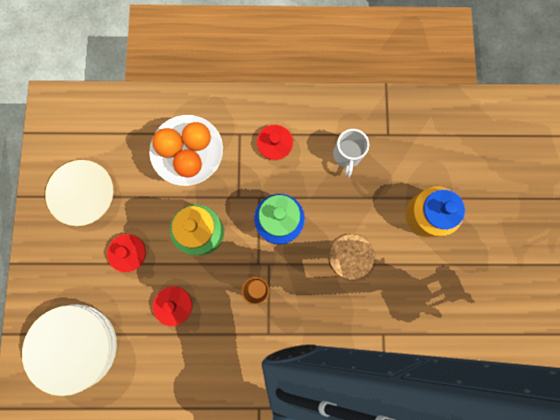

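The scene view shows blue lid on the mustard jar (150,290), green lid on the blue jar (295,205), mustard lid on the green jar (352,160), the mat at (212,243), and three red decoys. The top view agrees: knobs at about (445,208), (279,210) and (191,225), mat at (352,257).

```bash
cat > h.py <<'E'
import numpy as np, cv2
from scipy.optimize import least_squares
from rig import *
HUE={"blue":(108,130,150),"green":(50,85,90),"mustard":(16,30,150)}
def grab(tag=None):
    C={n:capture(n) for n in("scene","top")}
    for n,c in C.items():
        if tag: cv2.imwrite(f"pics/{n}{tag}.png",c["color"])
    return C
def proj(c,P):
    P=np.atleast_2d(P); M=c["camera_from_world"]; q=P@np.array(M)[:3,:3].T+np.array(M)[:3,3]
    f=c["color"].shape[0]/2/np.tan(np.radians(c["fovy"]/2))
    return np.c_[c["cx"]+f*q[:,0]/-q[:,2], c["cy"]-f*q[:,1]/-q[:,2]]
def blobs(c,col,amin=60):
    h=cv2.cvtColor(c["color"],cv2.COLOR_BGR2HSV); lo,hi,s=HUE[col]
    m=((h[...,0]>=lo)&(h[...,0]<=hi)&(h[...,1]>=s)&(h[...,2]>40)).astype(np.uint8)
    m=cv2.morphologyEx(m,cv2.MORPH_OPEN,np.ones((3,3),np.uint8))
    n,L,st,ce=cv2.connectedComponentsWithStats(m)
    return [(L==i,ce[i],st[i]) for i in range(1,n) if st[i][4]>=amin]
t=np.linspace(0,2*np.pi,48,endpoint=False)
ring=lambda r,z:np.c_[r*np.cos(t),r*np.sin(t),0*t+z]
# knob point origin
LID=[np.r_[ring(.05,-.034),ring(.05,-.026)],np.r_[ring(.011,-.026),ring(.011,-.014)],np.r_[ring(.014,-.014),ring(.015,-.008),ring(.015,.004),ring(.009,.01)]]
def sil(c,parts,p,S=8):
    m=np.zeros((420*2,560*2),np.uint8)
    for q in parts:
        h=cv2.convexHull(((proj(c,q+p)*2+.5)*256).astype(np.int32)); cv2.fillConvexPoly(m,h,1,shift=8)
    return m
def cen(m):
    M=cv2.moments(m,True); return np.array([M["m10"],M["m01"]])/M["m00"]
def fit(cs,obs,parts,p0,z=None):
    def r(p):
        p=np.array(p) if z is None else np.array([p[0],p[1],z])
        return np.concatenate([cen(sil(c,parts,p))/2-.25-o for c,o in zip(cs,obs)])
    s=least_squares(r,p0 if z is None else p0[:2],diff_step=.003,x_scale=.1)
    return s.x,s.fun
def onplane(c,uv,z):
    s=least_squares(lambda p:(proj(c,[p[0],p[1],z])-uv)[0],[.6,0]); return s.x
E
python3 - <<'E'
from h import *
C=grab()
for n in C:
    for col in HUE:
        for m,ce,st in blobs(C[n],col): print(n,col,ce.round(1),st)
c=C["top"]
for k,uv,z in(("blueknob",(445,207),.142),("greenknob",(279.5,211),.142),("mustknob",(191,225),.142),("mat",(352,257),.008),("tumbler",(256,290),.08),("mug",(352,146),.08),("fruit",(186,150),.1),("red",(274,140),.04),("red",(125,252),.04),("red",(172,306),.04),("plates",(69,350),.05)): print(k,onplane(c,uv,z).round(3))
E
```

```text
scene blue [293.4 229. ] [ 269  204   50   45 1440]
scene blue [147.2 291.7] [ 124  272   47   40 1453]
scene green [ 4.7 24. ] [  0   7  13  32 273]
scene green [351.7 196.4] [349 189   7  16  66]
scene mustard [351.9 160.6] [334 147  37  28 816]
scene mustard [157.6 320.1] [ 122  284   63   60 1878]
top blue [443.9 209.1] [ 424  190   41   39 1241]
top blue [278.9 231. ] [255 209  49  35 486]
top green [278.9 215. ] [ 259  195   41   41 1314]
top green [206.4 239.1] [174 209  49  46 596]
top mustard [196.4 134.4] [188 127  18  16 226]
top mustard [167.2 141. ] [159 133  18  17 246]
top mustard [422.5 215.8] [ 404  186   53   52 1084]
top mustard [192.5 226.5] [ 172  206   42   42 1377]
blueknob [ 0.561 -0.312]
greenknob [0.549 0.081]
mustknob [0.515 0.288]
mat [ 0.446 -0.113]
tumbler [0.363 0.137]
mug [ 0.73  -0.107]
fruit [0.71  0.317]
red [0.758 0.096]
red [0.456 0.477]
red [0.321 0.35 ]
plates [0.216 0.594]
```

```bash
sed -i 's/(50,85,90)/(42,88,70)/' h.py
python3 - <<'E'
from h import *
C=grab()
p0={"blue":(.561,-.312,.142),"green":(.549,.081,.142),"mustard":(.515,.288,.142)}
for col in p0:
    cs=[];ob=[];ar=[]
    for n in C:
        e=proj(C[n],p0[col])[0]
        b=min(blobs(C[n],col),key=lambda b:np.hypot(*(b[1]-e)))
        s=sil(C[n],LID,np.array(p0[col])); cs.append(C[n]);ob.append(b[1]);ar+=[int(b[2][4]),int(s.sum()/4)]
    x,f=fit(cs,ob,LID,p0[col]); xt,ft=fit(cs[1:],ob[1:],LID,p0[col],.142)
    print(col,x.round(4),f.round(2),"top only z=.142",xt.round(4),ar)
h=cv2.cvtColor(C["scene"]["color"],cv2.COLOR_BGR2HSV)
for u,v in((352,185),(295,208),(340,180),(365,185)):print(h[v,u])
# jars: foot outline
JAR=[np.r_[ring(.062,-.108),ring(.064,-.1),ring(.064,-.035),ring(.052,-.005)]]
def jar(col,lid,p):
    out=[];cs=[]
    for n in C:
        e=proj(C[n],[p[0],p[1],.06])[0]
        M=np.zeros((420,560),bool)
        for k in(col,lid):
            for b in blobs(C[n],k):
                if np.hypot(*(b[1]-e))<35: M|=b[0]
        hull=cv2.convexHull(np.argwhere(M)[:,::-1].astype(np.int32))
        m=np.zeros((420,560),np.uint8);cv2.fillConvexPoly(m,hull,1)
        q=np.array([p[0],p[1],.108]); out.append((n,M.sum(),int(m.sum()),int(sil(C[n],JAR+[x+[0,0,.034] for x in LID],q).sum()/4))); cs.append((C[n],m,cen(m)))
    f=fit([c[0] for c in cs],[c[2] for c in cs],JAR+[x+[0,0,.034] for x in LID],p,.108)
    return f[0].round(4),f[1].round(2),out
for col,lid in(("mustard","blue"),("blue","green"),("green","mustard")): print(col,*jar(col,lid,p0[lid]))
E
```

```text
blue [ 0.5611 -0.3229  0.1393] [-0.06  0.01 -0.07 -0.02] top only z=.142 [ 0.5606 -0.3219] [1456, 1604, 1242, 1372]
green [0.5444 0.0828 0.1388] [-0.24  0.03 -0.19 -0.14] top only z=.142 [0.5438 0.0821] [1032, 1093, 1322, 1358]
mustard [0.5154 0.292  0.1396] [-0.43  0.11 -0.32 -0.13] top only z=.142 [0.5149 0.2906] [823, 889, 1376, 1401]
[ 56  83 163]
[ 56  86 160]
[ 56  71 180]
[ 58  91 104]
mustard [ 0.5631 -0.3225] [-0.07 -0.52  0.24 -0.48] [('scene', np.int64(3345), 3562, 3624), ('top', np.int64(2328), 2477, 2459)]
blue [0.5412 0.082 ] [-0.34 -0.28 -0.06 -0.35] [('scene', np.int64(2472), 2568, 2752), ('top', np.int64(1808), 1890, 2082)]
green [0.5128 0.2921] [-0.42 -0.4   0.03 -0.42] [('scene', np.int64(2210), 2327, 2434), ('top', np.int64(2030), 2099, 2232)]
```

Emit:
jog_arm(delta_pos=[[31.7,25.3,-1],[31.7,25.3,-1],[31.7,25.3,-1],[31.7,25.3,-1],[31.7,25.3,-1],[31.7,25.3,-1],[31.7,25.3,-1],[31.7,25.3,-1],[31.7,25.3,-1],[31.7,25.3,-1],[31.7,25.3,-1]], turn=[0,0,0,0,0,0,0,0,0,0,0], grip=[0,0,0,0,0,0,0,0,0,0,0])

```text
time_s: 1.68
position: [0.5606, -0.3233, 0.2127]
tcp_rot: [[0.921, 0.389, -0.0], [0.389, -0.921, -0.0], [-0.0, 0.0, -1.0]]
force: [0.1, 0.3, -0.8]
opening: 1.005
grasp_force: 0.0
```

Run:
```python
from h import *
C=grab("1"); s=read_state(); print(s["position"],s["joint_positions"],s["force"])
a=C["scene"]["color"][200:360,60:300]; cv2.imwrite("pics/crop1.png",cv2.resize(a,None,fx=3,fy=3))
```

```text
[ 0.56086023 -0.32298165  0.21268309] [-3.98111466e+01  3.25607194e+01  7.92801233e+01 -1.08377097e-03
  6.81537732e+01  2.72490291e+01] [ 0.16750455  0.33509781 -0.10047991]
```

View pics/crop1.png

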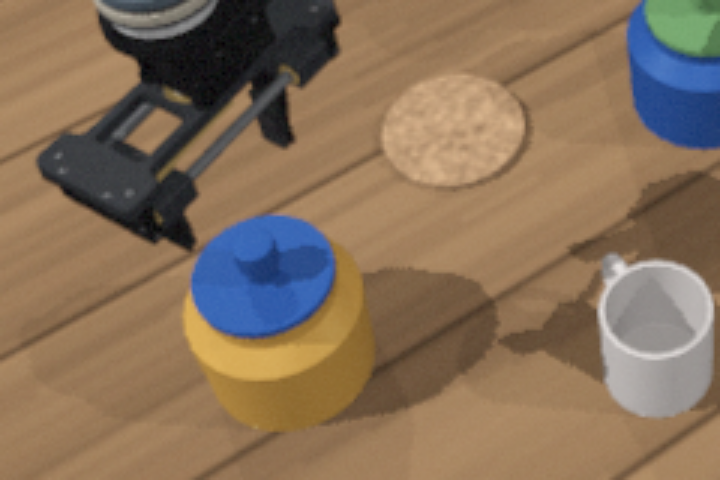

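The crop shows the fingers centred either side over the blue knob (crop 255,250), with the mat clear. I'll descend and grip.

Emit:
jog_arm(delta_pos=[[0,0,-4],[0,0,-7],[0,0,-9],[0,0,-9],[0,0,-9],[0,0,-9],[0,0,-9],[0,0,-9]], turn=[0,0,0,0,0,0,0,0], grip=[0,0,0,0,1,1,1,1])

```text
time_s: 2.78
position: [0.5617, -0.3223, 0.1231]
tcp_rot: [[0.92, 0.391, 0.001], [0.391, -0.92, -0.001], [0.0, 0.001, -1.0]]
force: [-0.4, -0.1, 0.2]
opening: 0.628
grasp_force: 0.0
```

Emit:
jog_arm(delta_pos=[[0,0,0],[0,0,0],[0,0,0],[0,0,0],[0,0,0],[0,0,0]], turn=[0,0,0,0,0,0], grip=[1,1,1,1,1,1])

```text
time_s: 3.52
position: [0.5615, -0.3223, 0.1225]
tcp_rot: [[0.92, 0.391, 0.0], [0.391, -0.92, -0.0], [0.0, 0.0, -1.0]]
force: [-0.1, -0.6, 1.0]
opening: 0.335
grasp_force: 30.0
```

Emit:
jog_arm(delta_pos=[[0,0,2],[0,0,5],[0,0,9],[-3,5.5,9],[-6,10.9,9],[-9,16.4,7],[-11.5,20.9,3],[-11.5,20.9,-2],[-11.5,20.9,-4],[-11.5,20.9,-4]], turn=[0,0,0,0,0,0,0,0,0,0], grip=[1,1,1,1,1,1,1,1,1,1])

```text
time_s: 4.78
position: [0.4453, -0.1124, 0.0812]
tcp_rot: [[0.92, 0.391, -0.004], [0.391, -0.92, 0.002], [-0.003, -0.003, -1.0]]
force: [-0.1, -0.6, -1.9]
opening: 0.332
grasp_force: 30.0
```

Run:
```python
from h import *
C=grab("2"); s=read_state(); print(s["position"],s["force"],s["opening"],s["grasp_force"])
def mouth(c,col):pass
a=C["scene"]["color"][180:360,80:320]; b=C["top"]["color"][160:300,320:500]
cv2.imwrite("pics/crop2.png",np.hstack([cv2.resize(a,(400,300)),cv2.resize(b,(386,300))]))
```

```text
[ 0.44692909 -0.11349104  0.08289353] [-0.88549232  0.38551043 -0.86724802] 0.33184993705377613 30.00003925524652
```

View pics/crop2.png

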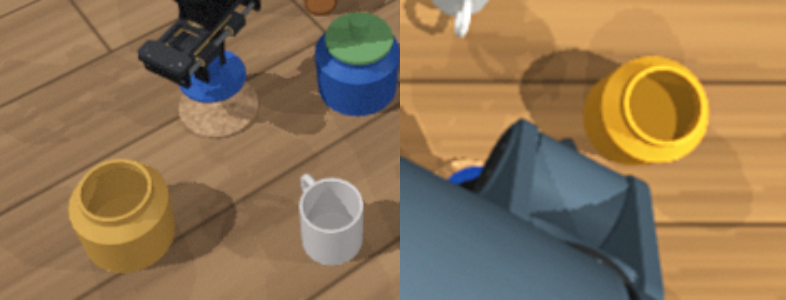

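Scene half: the blue lid hangs over the mat, and the mustard mouth is open at about (116,192) in the crop. Top half: its rim ellipse is centred at about (661,105). I'll lower the lid gently.

Emit:
jog_arm(delta_pos=[[0,0,-2],[0,0,-3.5],[0,0,-4],[0,0,-4.3],[0,0,-4.5],[0,0,-4.6],[0,0,-4.6]], turn=[0,0,0,0,0,0,0], grip=[1,1,1,1,1,1,1])

```text
time_s: 5.75
position: [0.4466, -0.1132, 0.0367]
tcp_rot: [[0.92, 0.391, 0.0], [0.391, -0.92, -0.0], [0.0, 0.0, -1.0]]
force: [-0.5, 0.5, -1.8]
opening: 0.335
grasp_force: 30.0
```

Run:
```python
from h import *
for n,uv in(("scene",(149.6,295.2)),("top",(441.7,209))):
    print(n,onplane(capture(n),uv,.108))
```

```text
scene [ 0.5721999  -0.32359523]
top [ 0.56105986 -0.31849269]
```

Emit:
jog_arm(delta_pos=[[0,0,-0.1],[0,0,-0.2],[0,0,-0.2]], turn=[0,0,0], grip=[1,1,1])

```text
time_s: 6.22
position: [0.4466, -0.1132, 0.0363]
tcp_rot: [[0.92, 0.391, 0.001], [0.391, -0.92, -0.001], [0.001, 0.001, -1.0]]
force: [-2.1, 0.8, 16.8]
opening: 0.334
grasp_force: 30.0
```

Emit:
jog_arm(delta_pos=[[0,0,0.15],[0,0,0.15],[0,0,0.15],[0,0,0.15],[0,0,0.15],[0,0,0.15],[0,0,2],[0,0,6],[0,0,12],[0,0,17]], turn=[0,0,0,0,0,0,0,0,0,0], grip=[1,0,0,0,0,0,0,0,0,0])

```text
time_s: 7.48
position: [0.4464, -0.1132, 0.2065]
tcp_rot: [[0.92, 0.391, 0.001], [0.391, -0.92, -0.0], [0.0, 0.001, -1.0]]
force: [0.2, -1.1, -0.2]
opening: 0.997
grasp_force: 0.0
```

Emit:
jog_arm(delta_pos=[[6.9,40.4,0],[6.9,40.4,0],[6.9,40.4,0],[6.9,40.4,0],[6.9,40.4,0],[6.9,40.4,0],[6.9,40.4,0],[6.9,40.4,0],[6.9,40.4,0],[6.9,40.4,0],[6.9,40.4,0],[6.9,40.4,0]], turn=[0,0,0,0,0,0,0,0,0,0,0,0], grip=[0,0,0,0,0,0,0,0,0,0,0,0])

```text
time_s: 8.98
position: [0.5156, 0.2901, 0.2047]
tcp_rot: [[0.921, 0.39, 0.0], [0.39, -0.921, 0.0], [0.0, 0.0, -1.0]]
force: [0.3, 0.6, 0.3]
opening: 1.004
grasp_force: 0.0
```

Run:
```python
from h import *
C=grab("3"); s=read_state(); print(s["position"],s["joint_positions"])
a=C["scene"]["color"][110:230,280:440]; b=C["top"]["color"][160:280,380:500]; d=C["scene"]["color"][250:360,90:220]
cv2.imwrite("pics/crop3.png",np.hstack([cv2.resize(a,None,fx=2,fy=2),cv2.resize(b,(240,240)),cv2.resize(d,(240,240))]))
b=min(blobs(C["top"],"blue"),key=lambda b:np.hypot(*(b[1]-proj(C["top"],[.446,-.113,.056])[0])))
print(fit([C["top"]],[b[1]],LID,[.446,-.113],.056),b[2])
# jar alone fit
JAR=[np.r_[ring(.062,-.108),ring(.064,-.1),ring(.064,-.035),ring(.052,-.012)],np.r_[ring(.047,-.012),ring(.047,0)]]
cs=[];ob=[]
for n in C:
    bb=min(blobs(C[n],"mustard"),key=lambda b:np.hypot(*(b[1]-proj(C[n],[.563,-.322,.06])[0])))
    print(n,bb[2],sil(C[n],JAR,np.array([.563,-.322,.108])).sum()/4);cs.append(C[n]);ob.append(bb[1])
print(fit(cs,ob,JAR,[.563,-.322],.108))
```

```text
[0.51557776 0.29037115 0.20466311] [ 1.85762800e+01  2.88416436e+01  8.80900104e+01 -6.51579266e-04
  6.30621033e+01  8.55980344e+01]
(array([ 0.44529541, -0.11256235]), array([0.00059971, 0.00079526])) [ 335  239   37   37 1088]
scene [ 122  276   63   68 3281] 3492.0
top [ 405  186   60   52 2466] 2394.25
(array([ 0.5636    , -0.32350106]), array([-0.4771163 , -0.00549208, -0.52368582, -0.24198255]))
```

View pics/crop3.png

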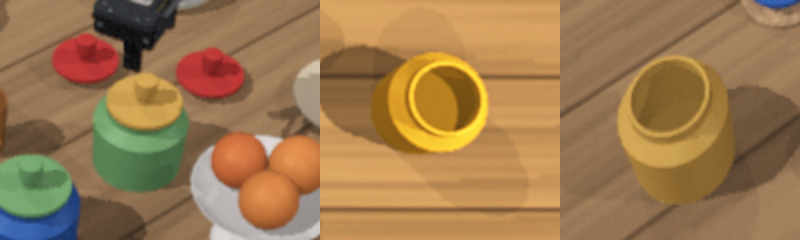

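The crop shows the gripper over the mustard knob on the green jar (145,90). The mustard rim is a clean ellipse, centred at top pixel (442.5,209). Next I'll grip the mustard lid.

Emit:
jog_arm(delta_pos=[[0,0,-4],[0,0,-7],[0,0,-8.2],[0,0,-8.2],[0,0,-8.2],[0,0,-8.2],[0,0,-8.2],[0,0,-8.2],[0,0,-8.2],[0,0,-8.2],[0,0,-8.2],[0,0,-8.2]], turn=[0,0,0,0,0,0,0,0,0,0,0,0], grip=[0,0,0,0,1,1,1,1,1,1,1,1])

```text
time_s: 10.58
position: [0.5154, 0.2907, 0.1225]
tcp_rot: [[0.92, 0.391, -0.0], [0.391, -0.92, -0.0], [-0.0, 0.0, -1.0]]
force: [-0.4, 0.0, -0.4]
opening: 0.335
grasp_force: 30.0
```

Emit:
jog_arm(delta_pos=[[0,0,2],[0,0,6],[0,0,11],[0.4,-5.3,11],[0.9,-11.3,11],[1.3,-17.3,11],[1.8,-23.3,11],[2.2,-29.3,11],[2.7,-35.3,11],[3.2,-41.3,11],[3.6,-47.3,11],[4.1,-53.3,11]], turn=[0,0,0,0,0,0,0,0,0,0,0,0], grip=[1,1,1,1,1,1,1,1,1,1,1,1])

```text
time_s: 12.08
position: [0.556, -0.2439, 0.2321]
tcp_rot: [[0.921, 0.391, -0.001], [0.391, -0.921, 0.001], [-0.0, -0.001, -1.0]]
force: [0.2, -0.3, -2.1]
opening: 0.337
grasp_force: 30.0
```

Emit:
jog_arm(delta_pos=[[0.3,-4,-1],[0.6,-8,-3],[0.6,-8,-5],[0.6,-8,-7],[0.6,-8,-7],[0.6,-8,-7]], turn=[0,0,0,0,0,0], grip=[1,1,1,1,1,1])

```text
time_s: 12.82
position: [0.5628, -0.3223, 0.163]
tcp_rot: [[0.92, 0.391, 0.001], [0.391, -0.92, -0.0], [0.0, 0.001, -1.0]]
force: [0.0, -0.8, -0.8]
opening: 0.336
grasp_force: 30.0
```

Run:
```python
from h import *
C=grab("4"); s=read_state(); print(s["position"],s["force"],s["grasp_force"])
a=C["scene"]["color"][230:360,80:240]; b=C["scene"]["color"][110:240,270:430]
cv2.imwrite("pics/crop4.png",np.hstack([cv2.resize(a,None,fx=2.5,fy=2.5),cv2.resize(b,None,fx=2.5,fy=2.5)]))
JAR=[np.r_[ring(.062,-.108),ring(.064,-.1),ring(.064,-.035),ring(.052,-.012)],np.r_[ring(.047,-.012),ring(.047,0)]]
cs=[];ob=[]
for n in C:
    bb=min(blobs(C[n],"green"),key=lambda b:np.hypot(*(b[1]-proj(C[n],[.515,.291,.06])[0])))
    print(n,bb[2],sil(C[n],JAR,np.array([.515,.291,.108])).sum()/4);cs.append(C[n]);ob.append(bb[1])
print(fit(cs,ob,JAR,[.515,.291],.108))
```

```text
[ 0.56310672 -0.32245655  0.16368981] [-0.22625859  0.03435371 -1.89758443] 30.000095330178738
scene [ 327  150   47   56 2118] 2295.25
top [ 170  205   54   50 2122] 2233.75
(array([0.51310696, 0.29338012]), array([-0.05772512, -0.27863699,  0.05361939, -0.19529453]))
```

View pics/crop4.png

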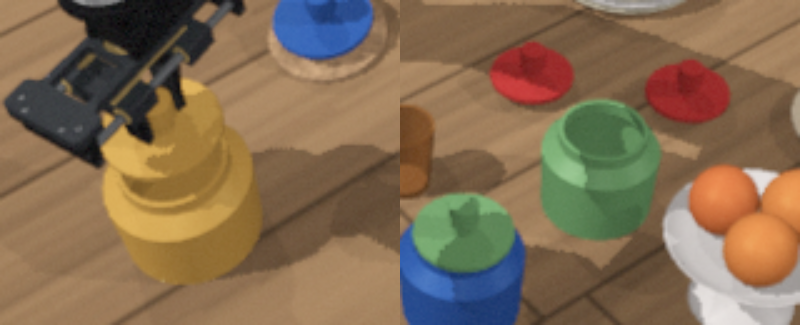

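The mustard lid hangs centred above its jar (crop 165,140), and the green jar's mouth is now open. I'll lower slowly.

Emit:
jog_arm(delta_pos=[[0,0,-1.5],[0,0,-2.4],[0,0,-3],[0,0,-3.4],[0,0,-3.7],[0,0,-3.9],[0,0,-4],[0,0,-4.1],[0,0,-4.1]], turn=[0,0,0,0,0,0,0,0,0], grip=[1,1,1,1,1,1,1,1,1])

```text
time_s: 14.05
position: [0.5625, -0.3223, 0.1225]
tcp_rot: [[0.92, 0.391, 0.0], [0.391, -0.92, -0.0], [0.0, 0.001, -1.0]]
force: [-1.8, 1.0, 4.2]
opening: 0.334
grasp_force: 30.0
```

Contact is at 0.1225, the same grip height the seated lids had, so this one is seated. I'll release and rise.

Emit:
jog_arm(delta_pos=[[0,0,0],[0,0,0],[0,0,0],[0,0,0],[0,0,0],[0,0,0],[0,0,2],[0,0,5],[0,0,8],[0,0,8.5]], turn=[0,0,0,0,0,0,0,0,0,0], grip=[0,0,0,0,0,0,0,0,0,0])

```text
time_s: 15.3
position: [0.5637, -0.3232, 0.209]
tcp_rot: [[0.92, 0.391, 0.004], [0.391, -0.92, -0.003], [0.002, 0.005, -1.0]]
force: [0.1, -0.2, 0.8]
opening: 0.999
grasp_force: 0.0
```

Emit:
jog_arm(delta_pos=[[-1.8,40.5,0],[-1.8,40.5,0],[-1.8,40.5,0],[-1.8,40.5,0],[-1.8,40.5,0],[-1.8,40.5,0],[-1.8,40.5,0],[-1.8,40.5,0],[-1.8,40.5,0],[-1.8,40.5,0]], turn=[0,0,0,0,0,0,0,0,0,0], grip=[0,0,0,0,0,0,0,0,0,0])

```text
time_s: 16.55
position: [0.5445, 0.0815, 0.2062]
tcp_rot: [[0.921, 0.389, -0.001], [0.389, -0.921, -0.0], [-0.001, 0.0, -1.0]]
force: [0.4, 0.0, -0.1]
opening: 1.0
grasp_force: 0.0
```

Run:
```python
from h import *
C=grab("5"); s=read_state(); print(s["position"],s["force"],s["opening"])
a=C["scene"]["color"][120:360,80:400]; cv2.imwrite("pics/crop5.png",cv2.resize(a,None,fx=2.5,fy=2.5))
```

```text
[0.54460255 0.08153111 0.2063534 ] [ 0.53186732 -0.33751166  0.07446724] 1.0047173849750162
```

View pics/crop5.png

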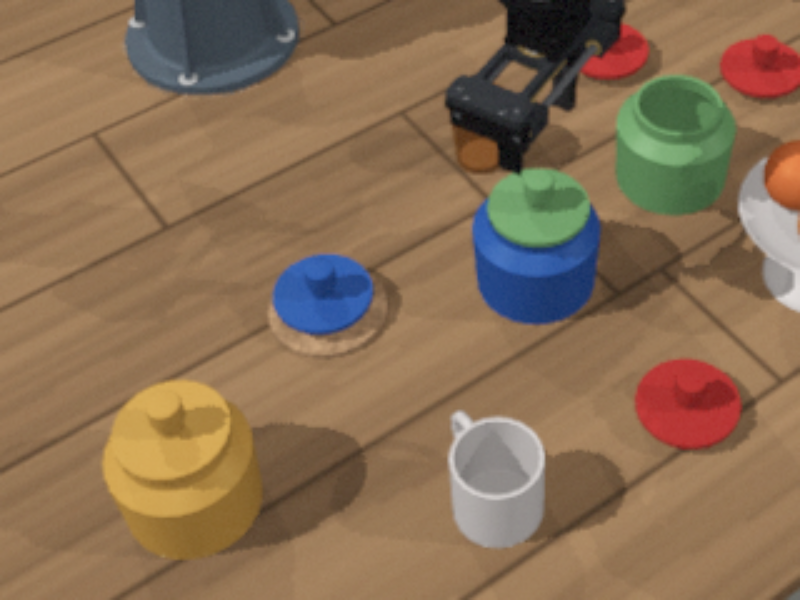

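The mustard lid sits flat on the mustard jar (170,430), the blue lid is on the mat (322,295), and the gripper is over the green knob. I'll grip green.

Emit:
jog_arm(delta_pos=[[0,0,-4],[0,0,-7],[0,0,-8.4],[0,0,-8.4],[0,0,-8.4],[0,0,-8.4],[0,0,-8.4],[0,0,-8.4],[0,0,-8.4],[0,0,-8.4],[0,0,-8.4],[0,0,-8.4]], turn=[0,0,0,0,0,0,0,0,0,0,0,0], grip=[0,0,0,0,1,1,1,1,1,1,1,1])

```text
time_s: 18.15
position: [0.5446, 0.0827, 0.1225]
tcp_rot: [[0.92, 0.391, 0.0], [0.391, -0.92, -0.0], [0.0, 0.0, -1.0]]
force: [0.0, -0.7, -0.7]
opening: 0.333
grasp_force: 30.0
```

Emit:
jog_arm(delta_pos=[[0,0,2],[0,0,5],[0,0,9],[-0.8,5.5,9],[-1.6,11,9],[-2.4,16.5,9],[-3,21,8],[-3,21,6],[-3,21,4],[-3,21,4],[-3,21,4]], turn=[0,0,0,0,0,0,0,0,0,0,0], grip=[1,1,1,1,1,1,1,1,1,1,1])

```text
time_s: 19.52
position: [0.5146, 0.2928, 0.1628]
tcp_rot: [[0.92, 0.391, 0.0], [0.391, -0.92, 0.0], [0.0, -0.0, -1.0]]
force: [-0.2, -0.5, -1.6]
opening: 0.334
grasp_force: 30.0
```

Run:
```python
from h import *
C=grab("6"); s=read_state(); print(s["position"],s["force"],s["grasp_force"])
a=C["scene"]["color"][100:230,260:420]; b=C["top"]["color"][150:280,150:310]
cv2.imwrite("pics/crop6.png",np.hstack([cv2.resize(a,None,fx=2.5,fy=2.5),cv2.resize(b,None,fx=2.5,fy=2.5)]))
JAR=[np.r_[ring(.062,-.108),ring(.064,-.1),ring(.064,-.035),ring(.052,-.012)],np.r_[ring(.047,-.012),ring(.047,0)]]
cs=[];ob=[]
for n in C:
    bb=min(blobs(C[n],"blue"),key=lambda b:np.hypot(*(b[1]-proj(C[n],[.543,.082,.06])[0])))
    print(n,bb[2],sil(C[n],JAR,np.array([.543,.082,.108])).sum()/4);cs.append(C[n]);ob.append(bb[1])
print(fit(cs,ob,JAR,[.543,.082],.108))
```

```text
[0.51514823 0.29283449 0.16343989] [ 0.41526351  0.18052396 -2.10567648] 30.000195605680346
scene [ 270  190   49   59 2377] 2595.25
top [ 255  194   49   50 1940] 2082.75
(array([0.54230153, 0.08196396]), array([-0.04308943,  0.0335196 , -0.04732528, -0.01032845]))
```

View pics/crop6.png

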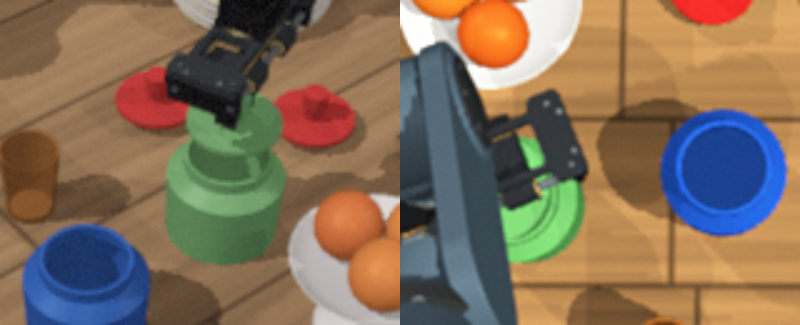

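The green lid hangs above the green mouth (crop 235,130), and the blue mouth is open at top crop (723,170). The blue jar fit gives (0.542, 0.082). Lowering green.

Emit:
jog_arm(delta_pos=[[0,0,-1.5],[0,0,-2.4],[0,0,-3],[0,0,-3.4],[0,0,-3.7],[0,0,-3.9],[0,0,-4],[0,0,-4.1],[0,0,-4.1]], turn=[0,0,0,0,0,0,0,0,0], grip=[1,1,1,1,1,1,1,1,1])

```text
time_s: 20.75
position: [0.5146, 0.2929, 0.1225]
tcp_rot: [[0.92, 0.391, 0.001], [0.391, -0.92, 0.0], [0.001, 0.0, -1.0]]
force: [-2.7, -0.7, 4.4]
opening: 0.33
grasp_force: 30.0
```

Emit:
jog_arm(delta_pos=[[0,0,0],[0,0,0],[0,0,0],[0,0,0],[0,0,0],[0,0,0],[0,0,2],[0,0,5],[0,0,8],[0,0,8.5]], turn=[0,0,0,0,0,0,0,0,0,0], grip=[0,0,0,0,0,0,0,0,0,0])

```text
time_s: 22.0
position: [0.5158, 0.2933, 0.2087]
tcp_rot: [[0.92, 0.391, 0.005], [0.391, -0.92, 0.002], [0.005, 0.0, -1.0]]
force: [0.1, 0.6, -0.1]
opening: 1.0
grasp_force: 0.0
```

Emit:
jog_arm(delta_pos=[[-6.9,-40.6,0],[-6.9,-40.6,0],[-6.9,-40.6,0],[-6.9,-40.6,0],[-6.9,-40.6,0],[-6.9,-40.6,0],[-6.9,-40.6,0],[-6.9,-40.6,0],[-6.9,-40.6,0],[-6.9,-40.6,0],[-6.9,-40.6,0],[-6.9,-40.6,0]], turn=[0,0,0,0,0,0,0,0,0,0,0,0], grip=[0,0,0,0,0,0,0,0,0,0,0,0])

```text
time_s: 23.5
position: [0.4456, -0.1125, 0.2066]
tcp_rot: [[0.92, 0.392, 0.0], [0.392, -0.92, 0.0], [0.0, 0.0, -1.0]]
force: [0.4, 0.4, -0.4]
opening: 1.002
grasp_force: 0.0
```

Run:
```python
from h import *
C=grab("7"); s=read_state(); print(s["position"],s["opening"])
c=C["scene"]; b=min(blobs(c,"blue"),key=lambda b:np.hypot(*(b[1]-proj(c,[.446,-.113,.056])[0]))); print(fit([c],[b[1]],LID,[.446,-.113],.056),b[2])
a=c["color"][100:300,170:430]; cv2.imwrite("pics/crop7.png",cv2.resize(a,None,fx=3,fy=3))
```

```text
[ 0.44555548 -0.11278826  0.2066098 ] 1.0017948748287926
(array([ 0.44777443, -0.11362064]), array([-0.00053324, -0.00089265])) [190 222  38  31 942]
```

View pics/crop7.png

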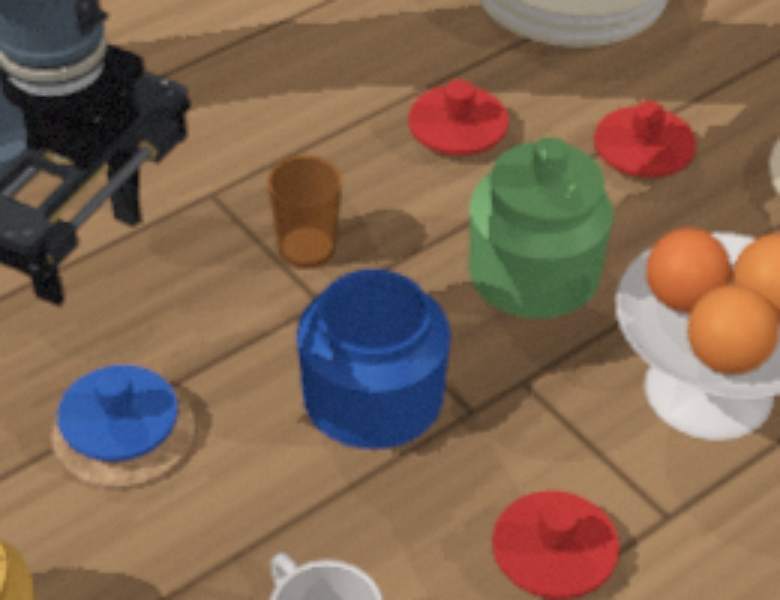

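The green lid is seated on the green jar (548,190). The blue lid is on the mat under the gripper (118,410), and the blue mouth is open (375,310). I'll pick up blue.

Emit:
jog_arm(delta_pos=[[0.1,0,-6],[0.1,0,-11],[0.1,0,-15],[0.1,0,-17],[0.1,0,-17],[0.1,0,-17],[0.1,0,-17],[0.1,0,-17],[0.1,0,-17],[0.1,0,-17],[0.1,0,-17],[0.1,0,-17]], turn=[0,0,0,0,0,0,0,0,0,0,0,0], grip=[0,0,0,0,0,1,1,1,1,1,1,1])

```text
time_s: 25.1
position: [0.4465, -0.1132, 0.0365]
tcp_rot: [[0.92, 0.391, 0.0], [0.391, -0.92, -0.0], [0.0, 0.0, -1.0]]
force: [-0.0, -0.8, 1.3]
opening: 0.335
grasp_force: 30.0
```

Emit:
jog_arm(delta_pos=[[0,0,2],[0,0,6],[0,0,12],[0,0,16.5],[2.4,4.9,16.5],[4.8,9.8,16.5],[7.2,14.6,16.5],[9.7,19.5,16.5],[9.7,19.5,14],[9.7,19.5,12.7],[9.7,19.5,12.7],[9.7,19.5,12.7]], turn=[0,0,0,0,0,0,0,0,0,0,0,0], grip=[1,1,1,1,1,1,1,1,1,1,1,1])

```text
time_s: 26.6
position: [0.5436, 0.0811, 0.1639]
tcp_rot: [[0.921, 0.39, 0.001], [0.39, -0.921, -0.0], [0.0, 0.0, -1.0]]
force: [0.7, -0.2, -1.7]
opening: 0.333
grasp_force: 30.0
```

Run:
```python
from h import *
C=grab("8"); s=read_state(); print(s["position"],s["force"],s["grasp_force"])
a=C["scene"]["color"][130:260,220:380]; b=C["top"]["color"][150:280,200:360]
cv2.imwrite("pics/crop8.png",np.hstack([cv2.resize(a,None,fx=2.5,fy=2.5),cv2.resize(b,None,fx=2.5,fy=2.5)]))
```

```text
[0.54394678 0.08114759 0.16434286] [ 0.31764466 -0.70705683 -1.61963836] 30.0000989343971
```

View pics/crop8.png

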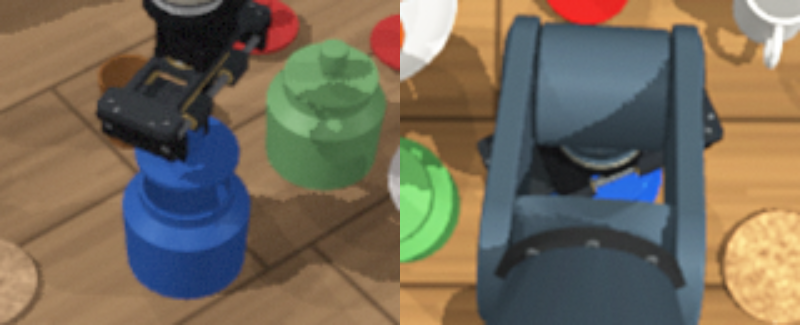

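The blue lid hangs centred above the blue jar (crop 187,160). Lowering it.

Emit:
jog_arm(delta_pos=[[0,0,-1.5],[0,0,-2.4],[0,0,-3],[0,0,-3.4],[0,0,-3.7],[0,0,-3.9],[0,0,-4.05],[0,0,-4.15],[0,0,-4.15]], turn=[0,0,0,0,0,0,0,0,0], grip=[1,1,1,1,1,1,1,1,1])

```text
time_s: 27.82
position: [0.5436, 0.0818, 0.1225]
tcp_rot: [[0.92, 0.391, 0.001], [0.391, -0.92, -0.0], [0.0, 0.0, -1.0]]
force: [0.2, -0.3, 1.9]
opening: 0.332
grasp_force: 30.0
```

Emit:
jog_arm(delta_pos=[[0,0,0],[0,0,0],[0,0,0],[0,0,0],[0,0,0],[0,0,0],[0,0,2],[0,0,5],[0,0,9],[0,0,12]], turn=[0,0,0,0,0,0,0,0,0,0], grip=[0,0,0,0,0,0,0,0,0,0])

```text
time_s: 29.08
position: [0.5437, 0.0818, 0.2437]
tcp_rot: [[0.92, 0.391, 0.001], [0.391, -0.92, -0.0], [0.001, 0.001, -1.0]]
force: [0.7, 1.1, -0.7]
opening: 1.003
grasp_force: 0.0
```

Emit:
jog_arm(delta_pos=[[-10,-22,0],[-10,-22,0],[-10,-22,0],[-10,-22,0],[-10,-22,0],[-10,-22,0],[-10,-22,0],[-10,-22,0]], turn=[0,0,0,0,0,0,0,0], grip=[0,0,0,0,0,0,0,0])

```text
time_s: 30.08
position: [0.4438, -0.1369, 0.242]
tcp_rot: [[0.919, 0.393, -0.0], [0.393, -0.919, 0.0], [0.0, -0.0, -1.0]]
force: [0.4, -0.0, -0.7]
opening: 1.0
grasp_force: 0.0
```

Run:
```python
from h import *
C=grab("9"); s=read_state(); print(s["time_s"],s["position"],s["force"],s["opening"])
a=C["scene"]["color"][120:360,80:460]; cv2.imwrite("pics/crop9.png",cv2.resize(a,None,fx=2.1,fy=2.1))
```

```text
30.175 [ 0.44376043 -0.13724994  0.24201807] [ 0.71709616  0.5876557  -0.20010313] 1.002209640236768
```

View pics/crop9.png

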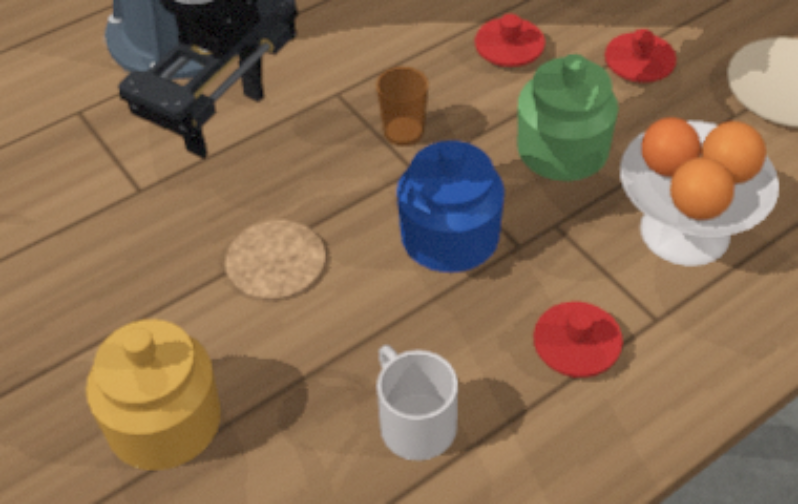

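All three lids sit flat on jars of their own colour: mustard (150,370), blue (450,175), green (570,95). The mat is empty and the bystanders haven't moved.

```bash
python3 -c "
from rig import *
print(hand_in())"
```

```text
the job is handed in; nothing more can be done
None
```

I put all three lids back on the jars of their own colour and handed the job in at about 30 s; each lid looks seated in the last picture, and the jars, fruit stand, mug and tumbler look unmoved.

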